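# Hold a fired test bar hard against the anvil of a shrinkage gauge

### The arm

A 6-joint arm with a two-finger parallel gripper is mounted at the origin on the work surface. World frame = base frame: x ahead of the robot, y to its left, z up, the work surface at z = 0. Lengths are in mm, angles in rad, forces in N, time in s.
With the tool pointing down it reaches from about 350 to 975 mm from the base axis. Payload 7.1 kg.
Tool frame: the origin (TCP) lies between the finger pads; the fingertips stand 17 mm ahead of it and the grasp point (between the pads) lies 2 mm behind it; z points along the fingers, y is the line along which they close (so a half turn about z gives the same grasp; the last joint's range is limited). The gripper opens to 88 mm and grips with 3 to 60 N. Pads are 20 mm wide; open, the fingers measure 115 mm over their backs; the gripper's body (75 mm by 178 mm) begins 61 mm behind the grasp point.
Start: joints at [1.186, 0.423, 1.63, -0, 1.089, -0.019], TCP at [223.528, 583.644, 239.675] pointing down, gripper open.
Joint ranges: [-3, 3], [-0.9, 2.11], [0.09, 2.58], [-1.31, 4.45], [0.11, 2.69], [-2.54, 2.54]. Speed limits (rad/s): [2.39, 2.39, 3.01, 3.14, 3.14, 3.14].

### API

Orientations are given as a rotation vector (axis times angle).
In Python, from workcell import ctrl, cams, telemetry gives the robot as it stands (ctrl), with the cameras (cams) and the readings (telemetry).
- The arm moves only by the tool jog_arm, called after "Request:" as a command line: name --pt "numbers of a row" for each row, then --argument value for the rest. Schema: {"type":"object","properties":{"rows":{"type":"object","properties":{"tx":{"type":"array","items":{"type":"number"},"minItems":1,"maxItems":5},"ty":{"type":"array","items":{"type":"number"},"minItems":1,"maxItems":5},"tz":{"type":"array","items":{"type":"number"},"minItems":1,"maxItems":5},"drx":{"type":"array","items":{"type":"number"},"minItems":1,"maxItems":5},"dry":{"type":"array","items":{"type":"number"},"minItems":1,"maxItems":5},"drz":{"type":"array","items":{"type":"number"},"minItems":1,"maxItems":5}},"additionalProperties":false,"required":["tx","ty","tz","drx","dry","drz"]},"finger_gap":{"type":"number"},"only":{"type":"string"},"quiet":{"type":"boolean"},"lines":{"type":"string"}},"required":["rows"],"additionalProperties":false}. rows is an object with one list for each field, all of the same length, 1 to 5, a row being the entries at one place: tx, ty, tz (the shift in a scale on which 1.0 is 1000 mm), drx, dry, drz (a rotation vector in parts of the range, where 1.0 means 180 degrees); each row shifts and turns the commanded pose from where the row before left it, along the tool's axes as they then stand; what a row does not reach is not made up. A row lasts 1/12 s, in which the tool goes at most 41.7 mm and 0.125 rad, less where a joint would pass 70% of its speed; a pose out of reach is approached as far as the arm can. finger_gap is the finger opening in mm, set as the call begins (left out keeps the last). The fingers move at their own pace and stop on an object; the grip force is fixed at half the most. Time passes only in rows, so rows that do not move let the fingers close. The tool returns the time, the measured TCP pose, the force, the opening and the grip force at its end. only (a regular expression) keeps the lines of the reply that match it, lines (a string "A,B") keeps lines A to B, and quiet returns only ok. No shift or turn number may pass 1 either way. Input that does not fit is refused with a message, and nothing moves.
- telemetry.get_obs(): the state, without advancing time (a new reading comes with each control period).
- cams.get_image(name): name is "scene" or "top" or "wrist"; returns a dict with "img" (384x512x3 uint8, red, green, blue), "fx", "fy", "cx", "cy" (pixels), "R" (3x3) and "t" (3): a world point X has camera coordinates R X + t. Camera axes: x right, y down, z forward; pixel columns grow to the right and rows downward; lengths in mm; the calibration is good to about 2 mm. A picture is of the moment at which its call begins. There is no depth.
- ctrl.close_job(): hands the job in; it is judged then, once.
The state is a dict: "t": time; "qpos": joint angles; "qvel": joint speeds; "joint_torque": joint torques, N m; "ee_pos": TCP position; "orientation": TCP orientation; "ft_force": force on the tool from outside, world axes, zero at the start; "moment": the same for the moment, N m; "width": finger opening in mm; "grasp_force": force on a finger pad.
Only numpy, scipy, OpenCV 4.12 (cv2) and the standard library are available. Lean on these libraries where they do the work, as an engineer would, in place of code of your own. Each camera call takes 0.05 s, during which the arm holds its last target. There are 200 camera calls.

### The job

Free the ejector of the blue shrinkage gauge by turning its orange knob clockwise until it clicks right round. Then lay the blue test bar flat in the gauge's channel and push it against the sprung brass ejector until its end is hard against the steel anvil. Finish while still holding it pressed there with the gripper, do not let go or back off, and leave the other things on the table where they are.

Things in the scene. Friction and masses are not known exactly. Their poses are not given: they have to be found in the camera images.
- gauge: Shrinkage gauge, bolted to the table: aluminium bed 250 x 94 x 10 mm (its x -95 to +155 mm) with a channel, and a blue housing at the far end (x 66 to 148 mm, y -32 to +32 mm, top at z 46 mm). Origin: on the table under the middle of the channel; x points along the channel from its open end to the anvil (the pushing direction), z up
- channel (a point): Middle of the channel floor, 10 mm above the table, axes as the gauge; the middle of a bar hard on the anvil lies above it. Two dark steel rails 8 mm wide, 8 mm high (tops 18 mm above the table), run from x = -85 to +50 mm, 38 mm apart (inner faces at y = -19 and +19 mm); short flares at the open end reach x = -100 mm
- anvil: Steel anvil, the hard stop: two fixed posts, each 16 mm wide and 34 mm high, at the end of the channel, left and right of the ejector (y from 7 to 23 mm either side). Origin at the channel floor in the middle of their front face, which lies at gauge x = 50 mm; x points along the pushing direction
- ejector (a joint): Sprung brass plunger, 10 mm thick, between the anvil posts, 16 mm above the channel floor. In m, grows along gauge +x: 0 = out (start), round nose 12 mm in front of the anvil face; about 0.012 = flush with the anvil. Its spring resists with 4 N at 0 and 9 N at 0.012. Until the knob is turned round it is barred from inside and gives only about 1 mm
- ejector_nose (a point): The point at the tip of the ejector's nose
- release (a joint): Orange knob on top of the housing that bars or frees the ejector. Value in rad: 0 = ejector barred (start), 1.4 = end stop, ejector free; grows clockwise seen from above. An over-centre detent (about 0.1 N m) springs it back to 0 below 0.7 and snaps it on to 1.4 beyond 0.7, where it stays
- knob_grip (a point): Middle of the knob's orange grip bar, on the knob's axis, 66 mm above the table (gauge x = 117 mm, y = 0). The grip bar is 44 mm long, 14 mm thick and 23 mm high (z 54 to 77 mm), above a black disc 44 mm across. The point's x axis runs along the grip bar: along gauge x at joint 0, and it turns with the knob
- board: Plywood ware board, fixed, 150 x 310 x 10 mm, on which the three bars lie side by side, in any order, about 95 mm apart; origin at the centre of its underside
- blue_bar: The test bar to use: blue glazed ceramic, 100 x 32 x 32 mm block with slightly rounded edges, lying on the ware board; origin at the centre of its underside, x along its length, z up. 0.14 to 0.27 kg. Either end may go first
- blue_bar_center (a point): Centre of the blue bar's volume, 16 mm above its underside
- white_bar: White bar, to be left alone: 100 x 32 x 32 mm block with slightly rounded edges, lying on the ware board; origin at the centre of its underside, x along its length, z up
- red_bar: Terracotta bar, to be left alone: 100 x 32 x 32 mm block with slightly rounded edges, lying on the ware board; origin at the centre of its underside, x along its length, z up
- jar: Amber glass jar with steel lid, 70 mm across, 85 mm high, standing; origin at the centre of its underside
- mould: White plaster mould block, 100 x 120 x 60 mm; origin at the centre of its underside
- cup: White ceramic cup, 76 mm across the rim, 85 mm high; origin at the centre of its underside
- tile: Green sample tile, 70 x 50 x 9 mm, flat on the table; origin at the centre of its underside
- tile2: Round blue sample tile, 60 mm across, 9 mm thick, flat on the table; origin at the centre of its underside

How it is judged (in metres and radians):
On the way, in this order (a step that is already met when the one before it is completed fails the run):
1. the knob has been turned clockwise past its click to its end stop (value of joint release above 1.2 rad), for 0.2 s.
2. the blue bar lies in the channel between the rails (y of blue_bar_center in the frame of gauge between -0.006 and 0.006 m and z of blue_bar_center in the frame of gauge below 0.032 m and x of blue_bar_center in the frame of gauge between -0.06 and 0.01 m and angle between the x axis of blue_bar and the x axis of gauge, either way round below 0.1 rad), for 0.1 s.
At the end, for the whole second after the job is handed in: Knob over 1.2 rad; blue bar within 6 mm of the channel's middle line, at most 6 mm off its floor, within 0.1 rad of its direction, tilted under 0.12 rad; ejector in by over 10 mm, bar on anvil with over 1 N and on the fingers with over 1 N, under 10 mm/s, through the last second (value of joint release above 1.2 rad and value of joint ejector above 0.01 m and y of blue_bar_center in the frame of gauge between -0.006 and 0.006 m and z of blue_bar_center in the frame of gauge below 0.032 m and angle between the x axis of blue_bar and the x axis of gauge, either way round below 0.1 rad and angle between blue_bar's own z axis and vertical below 0.12 rad and contact force between blue_bar and anvil above 1 N and contact force between the fingers and blue_bar above 1 N and linear speed of blue_bar below 0.01 m/s); the arm keeps its last pose, push and grip.
It fails at once if another bar, the jar, mould, cup or a tile is moved by more than 30 mm (distance of any of white_bar, red_bar, jar, mould, cup, tile, tile2 from where it was at the start of the episode above 0.03 m).
It also fails if it takes over 72 s, if anything falls off the work surface, if the arm or the gripper's body presses on something with over 40 N, if the wrist force passes 120 N, or if a joint passes its speed limit or range.

## Working session

There is one attempt and no reset: what is moved stays moved. The work goes in short steps, Python scripts to look and compute and a tool call to move; the robot and the scene stay as the last step left them, time stands still between calls to the robot, and variables do not carry over. Pictures are saved under pics/ and viewed, at most 10 in all, crops included, and the job is handed in when it is done.

```bash
ls; mkdir -p pics
```

Run:
```python
from workcell import ctrl, cams, telemetry
import cv2,numpy as np
o=telemetry.get_obs();print(o)
ims=[]
for n in("scene","top","wrist"):
    d=cams.get_image(n);cv2.imwrite(f"pics/{n}0.png",d["img"][:,:,::-1]);np.savez(f"pics/{n}0.npz",**d)
    print(n,d["fx"],d["cx"],d["cy"],np.round(d["R"],3).tolist(),d["t"])
```

```text
pics
workcell.py
{'t': 0.0, 'qpos': array([ 1.18599774e+00,  4.23796460e-01,  1.63069328e+00,  7.45218807e-07,
        1.08859591e+00, -1.89922807e-02]), 'qvel': array([-0.00044678,  0.00137808,  0.00061423,  0.0017321 , -0.00141237,
       -0.00075615]), 'joint_torque': array([ 3.27278503e-04, -5.44638491e+01, -2.73664391e+01,  6.45244843e-02,
        2.26357958e-02, -1.71040974e-04]), 'ee_pos': array([223.33594489, 583.16608542, 238.92809902]), 'orientation': array([-5.71354587e-01, -3.08889430e+00,  2.29713702e-03]), 'ft_force': array([0.4983263 , 1.46338911, 0.11950307]), 'moment': array([ 0.02181795, -0.00911056, -0.0193012 ]), 'grasp_force': 0.0, 'width': 88.04087776642494}
scene 458.3460613034041 255.95831374668404 192.4683867605036 [[-0.545, 0.838, 0.017], [0.514, 0.349, -0.784], [-0.663, -0.418, -0.621]] [ 283.36295202 -249.58126396 1861.37184297]
top 401.0636412575201 259.83002194567507 191.26739971581412 [[0.027, -0.999, 0.027], [-0.989, -0.03, -0.142], [0.142, -0.023, -0.99]] [  25.54870827  603.34941681 1006.03301283]
wrist 267.93634382160224 256.9984283960905 188.94097496582782 [[0.359, 0.933, -0.002], [0.901, -0.346, 0.261], [0.243, -0.095, -0.965]] [-625.6171652   -30.21363187  390.38666422]
```

View pics/top0.png

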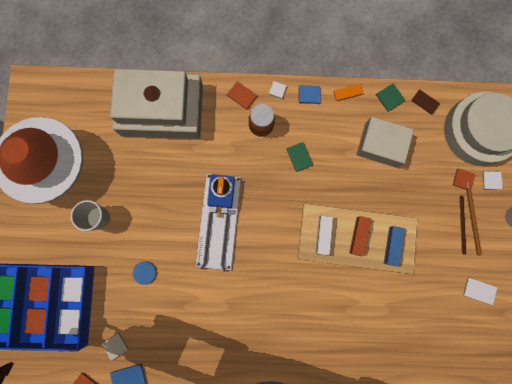

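View pics/scene0.png

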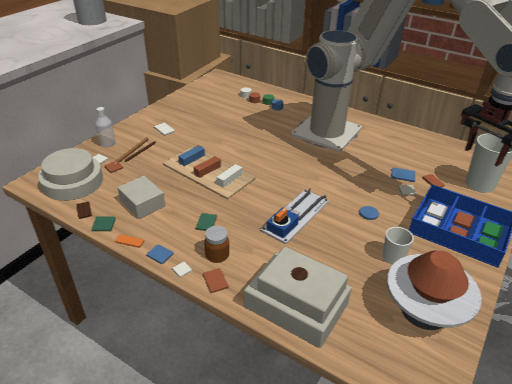

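The top view shows the gauge at about (220,222), with its open end toward the robot and the orange knob at (221,186). The blue bar is at (396,246), rightmost on the board. The scene view agrees. Next I'll measure by colour mask.

Create h.py:
```python
import cv2,numpy as np
from workcell import ctrl, cams, telemetry
def cast(d,px,z):
    px=np.atleast_2d(np.array(px,float))
    r=np.c_[(px[:,0]-d["cx"])/d["fx"],(px[:,1]-d["cy"])/d["fy"],np.ones(len(px))]@d["R"]
    c=-d["R"].T@d["t"]
    return c+r*((z-c[2])/r[:,2])[:,None]
def proj(d,X):
    q=np.atleast_2d(X)@d["R"].T+d["t"]
    return np.c_[q[:,0]/q[:,2]*d["fx"]+d["cx"],q[:,1]/q[:,2]*d["fy"]+d["cy"]]
def blobs(d,lo,hi,amin=30):
    m=cv2.inRange(cv2.cvtColor(d["img"],cv2.COLOR_RGB2HSV),lo,hi)
    cs,_=cv2.findContours(m,cv2.RETR_EXTERNAL,cv2.CHAIN_APPROX_NONE)
    return [c.reshape(-1,2) for c in cs if cv2.contourArea(c)>amin]
def rect(P):
    (x,y),(a,b),t=cv2.minAreaRect(P[:,:2].astype(np.float32))
    if a<b:a,b,t=b,a,t+90
    return [round(float(v),2) for v in (x,y,a,b,(t+90)%180-90)]
BLUE=((100,120,40),(125,255,255)); ORANGE=((5,180,120),(20,255,255))
def look(n,name):
    d=cams.get_image(n);cv2.imwrite(f"pics/{name}.png",d["img"][:,:,::-1]);np.savez(f"pics/{name}.npz",**d);return d
def load(name): return dict(np.load(f"pics/{name}.npz"))
def tool(target):  # world offset (mm) -> tool axes from measured pose
    from scipy.spatial.transform import Rotation as Ro
    o=telemetry.get_obs();R=Ro.from_rotvec(o["orientation"]).as_matrix()
    return np.round(R.T@(np.array(target)-o["ee_pos"]),1),np.round(R,3).tolist()
```

Run:
```python
from h import *
d=load("top0")
for nm,c,z in(("blue",BLUE,42),("orange",ORANGE,77)):
    for b in blobs(d,*c): print(nm,b.mean(0).round(),rect(cast(d,b,z)))
print(tool([0,0,0])[1])
```

```text
blue [129. 376.] [143.35, 351.34, 83.3, 41.6, -88.96]
blue [ 42. 305.] [297.58, 572.87, 231.99, 205.02, -89.87]
blue [144. 273.] [386.7, 328.35, 53.04, 52.03, -88.53]
blue [395. 246.] [471.19, -312.12, 95.58, 29.79, -9.56]
blue [221. 190.] [600.95, 145.16, 81.35, 63.03, -3.48]
blue [310.  94.] [874.12, -85.31, 51.99, 45.78, -89.29]
orange [ 83. 381.] [141.82, 444.2, 43.98, 19.97, -88.96]
orange [ 35. 321.] [270.3, 571.22, 53.09, 41.19, 0.03]
orange [ 38. 288.] [346.0, 571.37, 51.77, 41.41, 1.34]
orange [361. 236.] [493.21, -213.13, 94.56, 29.48, -12.01]
orange [220. 185.] [610.4, 144.41, 41.84, 14.64, -5.64]
orange [471. 206.] [563.04, -483.7, 217.07, 54.21, 1.64]
orange [ 12. 157.] [668.06, 673.41, 101.54, 69.66, -23.24]
orange [348.  92.] [869.73, -181.69, 75.14, 28.45, -72.46]
orange [242.  95.] [850.81, 98.43, 62.59, 45.72, 56.59]
[[-0.934, 0.358, -0.0], [0.358, 0.934, -0.001], [0.0, -0.001, -1.0]]
```

Units first: shifts go in shares of 1000 mm and turns go in shares of 180 degrees. So -32 mm / 1000 = -0.032, -17 mm / 1000 = -0.017.

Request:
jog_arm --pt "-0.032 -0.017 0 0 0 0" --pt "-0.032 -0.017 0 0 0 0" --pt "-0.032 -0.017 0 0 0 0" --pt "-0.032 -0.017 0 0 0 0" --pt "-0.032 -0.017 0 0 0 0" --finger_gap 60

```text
refused: rows: the value is not of type 'object' (schema: type "object"). Nothing was moved.
```

I used the wrong layout. The manual says an object with one list for each field; once more.

Request:
jog_arm --rows '{"tx": [-0.032,-0.032,-0.032,-0.032,-0.032],"ty": [-0.017,-0.017,-0.017,-0.017,-0.017],"tz": [0,0,0,0,0],"drx": [0,0,0,0,0],"dry": [0,0,0,0,0],"drz": [0,0,0,0,0]}' --finger_gap 60

```text
t: 0.57
ee_pos: [343.2, 445.6, 239.4]
orientation: [-0.57, -3.089, 0.001]
ft_force: [-0.2, -0.1, 0.4]
width: 60.7
grasp_force: 0.0
```

Request:
jog_arm --rows '{"tx": [-0.032,-0.032,-0.032,-0.032,-0.032],"ty": [-0.017,-0.017,-0.017,-0.017,-0.017],"tz": [0,0,0,0,0],"drx": [0,0,0,0,0],"dry": [0,0,0,0,0],"drz": [0,0,0,0,0]}'

```text
t: 0.98
ee_pos: [462.3, 308.8, 239.6]
orientation: [-0.571, -3.089, 0.0]
ft_force: [-0.0, 0.5, -0.4]
width: 59.8
grasp_force: 0.0
```

Request:
jog_arm --rows '{"tx": [-0.032,-0.032,-0.032,-0.032,-0.032],"ty": [-0.017,-0.017,-0.017,-0.017,-0.017],"tz": [0,0,0,0,0],"drx": [0,0,0,0,0],"dry": [0,0,0,0,0],"drz": [0,0,0,0,0]}'

```text
t: 1.4
ee_pos: [581.4, 172.2, 239.5]
orientation: [-0.572, -3.089, 0.0]
ft_force: [0.3, 0.4, 0.2]
width: 59.9
grasp_force: 0.0
```

Request:
jog_arm --rows '{"tx": [-0.034,0,0,0],"ty": [-0.017,0,0,0],"tz": [0,0,0,0],"drx": [0,0,0,0],"dry": [0,0,0,0],"drz": [-0.0318,-0.0318,-0.0255,0]}'

```text
t: 1.73
ee_pos: [606.4, 144.9, 239.1]
orientation: [-0.133, -3.138, 0.0]
ft_force: [-1.4, 0.4, -0.2]
width: 60.1
grasp_force: 0.0
```

Run:
```python
from h import *
d=look("wrist","w1")
print(tool([610.4,144.4,75]), telemetry.get_obs()["qpos"].round(3))
for b in blobs(d,*ORANGE): print(b.mean(0).round(),rect(cast(d,b,77)))
for b in blobs(d,*BLUE): print('b',b.mean(0).round(),rect(cast(d,b,46)))
```

```text
(array([ -4.4,  -0.6, 164.3]), [[-0.996, 0.088, -0.001], [0.088, 0.996, -0.0], [0.001, -0.0, -1.0]]) [ 0.216  0.421  1.634  0.     1.087 -1.266]
[244. 324.] [801.39, 112.23, 64.94, 32.59, 85.11]
[216. 306.] [776.82, 77.97, 37.01, 14.15, 20.87]
[257. 183.] [610.49, 146.02, 44.9, 14.31, -4.91]
b [257. 170.] [601.04, 146.22, 80.7, 62.48, -4.91]
b [397.   1.] [426.78, 316.08, 24.15, 2.87, 85.07]
```

View pics/w1.png

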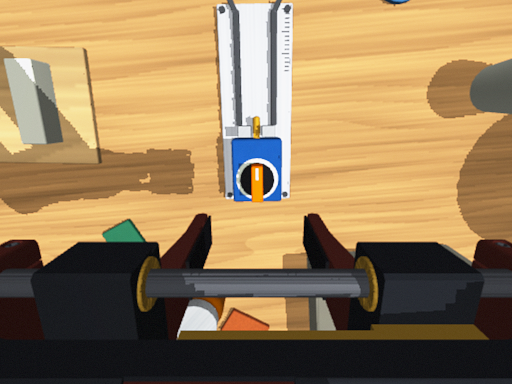

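The wrist view shows the gauge channel running up the picture, the brass nose at (257,127) and the knob at (257,183). Knob: (610.5,146) mm at -4.9°, 45 x 14 mm, which matches the given size. Descending to it.

In the tool's units: 38 mm / 1000 = 0.038, -4.4 mm / 1000 = -0.0044.

Request:
jog_arm --rows '{"tx": [-0.0044,0,0,0,0],"ty": [0.001,0,0,0,0],"tz": [0.03,0.038,0.038,0.036,0.022],"drx": [0,0,0,0,0],"dry": [0,0,0,0,0],"drz": [0,0,0,0,0]}' --finger_gap 50

```text
t: 2.2
ee_pos: [608.4, 146.6, 72.1]
orientation: [-0.138, -3.135, 0.002]
ft_force: [0.4, 0.1, 0.5]
width: 49.9
grasp_force: 0.0
```

Request:
jog_arm --rows '{"tx": [0,0,0,0,0],"ty": [0,0,0,0,0],"tz": [0,0,0,0,0],"drx": [0,0,0,0,0],"dry": [0,0,0,0,0],"drz": [0,0,0,0,0]}' --finger_gap 4

```text
t: 2.62
ee_pos: [612.2, 146.9, 77.9]
orientation: [0.135, 3.135, 0.002]
ft_force: [-0.4, 0.3, 0.1]
width: 20.3
grasp_force: 0.0
```

Request:
jog_arm --rows '{"tx": [0,0,0],"ty": [0,0,0],"tz": [0,0,0],"drx": [0,0,0],"dry": [0,0,0],"drz": [0,0,0]}'

```text
t: 2.87
ee_pos: [611.8, 144.3, 77.9]
orientation: [0.134, 3.136, -0.004]
ft_force: [-0.4, -11.8, 6.9]
width: 14.0
grasp_force: 30.0
```

Request:
jog_arm --rows '{"tx": [0,0,0,0,0],"ty": [0,0,0,0,0],"tz": [0,0,0,0,0],"drx": [0,0,0,0,0],"dry": [0,0,0,0,0],"drz": [0.0318,0.0318,0.0318,0.0318,0.0318]}'

```text
t: 3.28
ee_pos: [611.8, 144.7, 77.9]
orientation: [0.913, 3.003, -0.002]
ft_force: [-1.5, -9.7, 12.0]
width: 13.7
grasp_force: 30.0
```

In the tool's units: 0.1 rad / 3.1416 = 0.0318.

Request:
jog_arm --rows '{"tx": [0,0,0,0,0],"ty": [0,0,0,0,0],"tz": [0,0,0,0,0],"drx": [0,0,0,0,0],"dry": [0,0,0,0,0],"drz": [0.0318,0.0318,0.0318,0.0318,0.0318]}'

```text
t: 3.7
ee_pos: [612.2, 144.9, 77.9]
orientation: [1.628, 2.683, 0.001]
ft_force: [0.9, -8.1, 3.9]
width: 13.6
grasp_force: 30.0
```

Request:
jog_arm --rows '{"tx": [0,0,0,0,0],"ty": [0,0,0,0,0],"tz": [0,0,0,0,0],"drx": [0,0,0,0,0],"dry": [0,0,0,0,0],"drz": [0.0318,0.0318,0.0318,0.0318,0]}'

```text
t: 4.12
ee_pos: [612.5, 145.1, 77.9]
orientation: [2.127, 2.306, 0.003]
ft_force: [1.8, -8.0, 4.0]
width: 13.4
grasp_force: 30.1
```

Request:
jog_arm --rows '{"tx": [0,0],"ty": [0,0],"tz": [0,0],"drx": [0,0],"dry": [0,0],"drz": [0,0]}'

```text
t: 4.28
ee_pos: [612.5, 145.1, 77.9]
orientation: [2.121, 2.312, 0.003]
ft_force: [2.2, -7.8, 4.7]
width: 13.8
grasp_force: 30.1
```

```bash
python3 -c "
from h import *;o=telemetry.get_obs();print(o['qpos'],o['moment'],o['ft_force'])"
```

```text
[ 0.21477048  0.63805979  1.70603401 -0.00344274  0.79368725  0.1311248 ] [-1.65951154 -0.20272783  0.33028099] [ 2.1728174  -7.76056427  4.70992076]
```

Request:
jog_arm --rows '{"tx": [0,0,0,0],"ty": [0,0,0,0],"tz": [0,0,0,0],"drx": [0,0,0,0],"dry": [0,0,0,0],"drz": [0,0,0,0]}' --finger_gap 44

```text
t: 4.62
ee_pos: [610.8, 146.7, 76.0]
orientation: [2.125, 2.314, 0.001]
ft_force: [0.4, -0.1, 0.3]
width: 36.5
grasp_force: 0.0
```

Request:
jog_arm --rows '{"tx": [0,0,0,0,0],"ty": [0,0,0,0,0],"tz": [-0.015,-0.038,-0.038,-0.038,-0.03],"drx": [0,0,0,0,0],"dry": [0,0,0,0,0],"drz": [0,0,0,0,0]}' --finger_gap 50

```text
t: 5.03
ee_pos: [611.1, 146.8, 237.6]
orientation: [2.124, 2.313, 0.003]
ft_force: [1.7, 0.7, 0.2]
width: 50.0
grasp_force: 0.0
```

Request:
jog_arm --rows '{"tx": [0,0,0,0,0],"ty": [0,0,0,0,0],"tz": [0,0,0,0,0],"drx": [0,0,0,0,0],"dry": [0,0,0,0,0],"drz": [-0.0382,-0.0382,-0.0382,-0.0382,-0.0382]}'

```text
t: 5.45
ee_pos: [610.5, 146.7, 234.8]
orientation: [-1.338, -2.842, -0.0]
ft_force: [-0.1, 0.6, -0.8]
width: 50.0
grasp_force: 0.0
```

Request:
jog_arm --rows '{"tx": [0,0,0,0,0],"ty": [0,0,0,0,0],"tz": [0,0,0,0,0],"drx": [0,0,0,0,0],"dry": [0,0,0,0,0],"drz": [-0.0382,-0.0382,-0.0382,-0.0382,-0.0382]}'

```text
t: 5.87
ee_pos: [610.5, 146.7, 234.6]
orientation: [-0.438, -3.111, -0.0]
ft_force: [-0.6, -0.4, -0.3]
width: 50.2
grasp_force: 0.0
```

Request:
jog_arm --rows '{"tx": [0,0],"ty": [0,0],"tz": [0,0],"drx": [0,0],"dry": [0,0],"drz": [-0.0376,0]}'

```text
t: 6.03
ee_pos: [610.5, 146.6, 234.6]
orientation: [-0.256, -3.131, -0.0]
ft_force: [-0.6, 0.6, -0.1]
width: 50.3
grasp_force: 0.0
```

Run:
```python
from h import *
d=look("wrist","w2")
print(tool([530,-312,230]))
for b in blobs(d,*ORANGE): print(b.mean(0).round(),rect(cast(d,b,77)))
for b in blobs(d,*BLUE): print('b',b.mean(0).round(),rect(cast(d,b,46)))
```

```text
(array([   1.8, -465.6,    4.6]), [[-0.986, 0.169, -0.0], [0.169, 0.986, 0.0], [0.0, 0.0, -1.0]])
[256. 324.] [801.93, 115.64, 61.21, 30.57, 80.58]
[220. 306.] [771.93, 73.6, 48.44, 20.03, 30.75]
[257. 180.] [610.51, 145.36, 42.28, 17.7, -84.23]
b [255. 167.] [600.98, 146.49, 81.7, 62.45, -3.91]
```

View pics/w2.png

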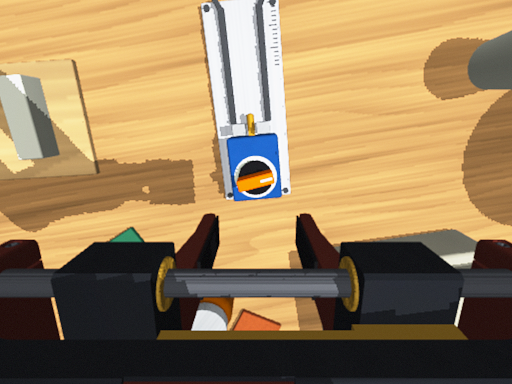

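The wrist view shows the orange bar lying crosswise at (257,180), turned about 80°. The knob is at its end stop. On to the blue bar.

In the tool's units: -39 mm / 1000 = -0.039, 5 mm / 1000 = 0.005.

Request:
jog_arm --rows '{"tx": [0.005,0.005,0.005,0.005,0.005],"ty": [-0.039,-0.039,-0.039,-0.039,-0.039],"tz": [0,0,0,0,0],"drx": [0,0,0,0,0],"dry": [0,0,0,0,0],"drz": [0,0,0,0,0]}' --finger_gap 56

```text
t: 6.5
ee_pos: [552.7, -42.9, 234.8]
orientation: [0.269, 3.13, 0.0]
ft_force: [0.1, 0.3, 0.3]
width: 56.0
grasp_force: 0.0
```

Request:
jog_arm --rows '{"tx": [0.005,0.005,0.005,0.005,0.005],"ty": [-0.039,-0.039,-0.039,-0.039,-0.039],"tz": [0,0,0,0,0],"drx": [0,0,0,0,0],"dry": [0,0,0,0,0],"drz": [0,0,0,0,0]}'

```text
t: 6.92
ee_pos: [495.5, -231.3, 234.9]
orientation: [0.27, 3.13, -0.0]
ft_force: [0.9, -0.2, -0.1]
width: 56.0
grasp_force: 0.0
```

Request:
jog_arm --rows '{"tx": [0.005,0.005,0,0,0],"ty": [-0.039,-0.039,-0.008,0,0],"tz": [0,0,0,0,0],"drx": [0,0,0,0,0],"dry": [0,0,0,0,0],"drz": [0,0,0,0,0]}'

```text
t: 7.33
ee_pos: [471.9, -312.5, 234.5]
orientation: [-0.269, -3.13, -0.001]
ft_force: [-1.2, 0.1, 0.6]
width: 56.3
grasp_force: 0.0
```

Run:
```python
from h import *
d=look("wrist","w3")
print(tool([471,-312,42]))
for b in blobs(d,*BLUE): print('b',b.mean(0).round(),rect(cast(d,b,42)))
```

```text
(array([  1.1,  -0.6, 192.5]), [[-0.986, 0.168, -0.0], [0.168, 0.986, 0.001], [0.0, 0.001, -1.0]])
b [256. 172.] [471.42, -312.8, 98.42, 29.69, -9.33]
```

View pics/w3.png

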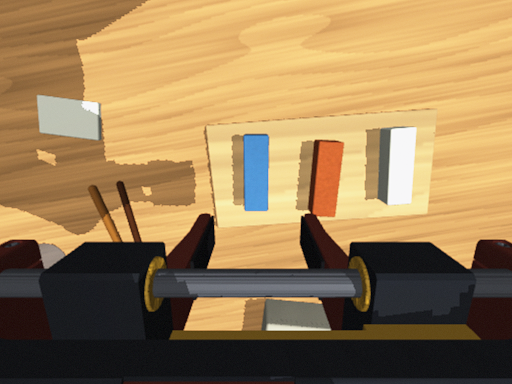

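The blue bar is centred at (256,172), measured at (471.4,-312.8) mm and -9.3°, and the gripper is directly above it. Descending and gripping.

In the tool's units: 38 mm / 1000 = 0.038, 30 mm / 1000 = 0.03.

Request:
jog_arm --rows '{"tx": [0,0,0,0,0],"ty": [0,0,0,0,0],"tz": [0.038,0.038,0.038,0.038,0.03],"drx": [0,0,0,0,0],"dry": [0,0,0,0,0],"drz": [0,0,0,0,0]}'

```text
t: 7.8
ee_pos: [472.0, -310.2, 50.4]
orientation: [-0.261, -3.129, -0.002]
ft_force: [-0.5, 0.6, -0.1]
width: 56.2
grasp_force: 0.0
```

Request:
jog_arm --rows '{"tx": [0,0,0],"ty": [0,0,0],"tz": [0.0115,0,0],"drx": [0,0,0],"dry": [0,0,0],"drz": [0,0,0]}'

```text
t: 8.05
ee_pos: [472.8, -312.0, 41.6]
orientation: [-0.262, -3.13, -0.0]
ft_force: [0.4, -0.5, 0.0]
width: 55.9
grasp_force: 0.0
```

Request:
jog_arm --rows '{"tx": [0,0,0,0,0],"ty": [0,0,0,0,0],"tz": [0,0,0,0,0],"drx": [0,0,0,0,0],"dry": [0,0,0,0,0],"drz": [0,0,0,0,0]}' --finger_gap 20

```text
t: 8.47
ee_pos: [472.8, -313.5, 42.6]
orientation: [0.263, 3.128, -0.002]
ft_force: [-1.2, 0.6, 7.9]
width: 31.6
grasp_force: 30.0
```

Request:
jog_arm --rows '{"tx": [0,0],"ty": [0,0],"tz": [0,0],"drx": [0,0],"dry": [0,0],"drz": [0,0]}'

```text
t: 8.63
ee_pos: [472.8, -313.5, 42.5]
orientation: [0.264, 3.129, -0.002]
ft_force: [-0.4, 1.6, 7.5]
width: 31.5
grasp_force: 30.0
```

In the tool's units: -34 mm / 1000 = -0.034, -30 mm / 1000 = -0.03.

Request:
jog_arm --rows '{"tx": [0,0,0,0,0],"ty": [0,0,0,0,0],"tz": [-0.02,-0.034,-0.034,-0.03,0],"drx": [0,0,0,0,0],"dry": [0,0,0,0,0],"drz": [0,0,0,0,0]}'

```text
t: 9.05
ee_pos: [474.8, -314.9, 165.2]
orientation: [0.263, 3.122, -0.007]
ft_force: [0.8, -0.2, -2.0]
width: 31.3
grasp_force: 30.0
```

Request:
jog_arm --rows '{"tx": [0.007,0.007,0.007,0.007,0.007],"ty": [0.038,0.038,0.038,0.038,0.038],"tz": [0,0,0,0,0],"drx": [0,0,0,0,0],"dry": [0,0,0,0,0],"drz": [0,0,0,0,0]}'

```text
t: 9.47
ee_pos: [468.3, -118.1, 158.7]
orientation: [-0.265, -3.13, -0.0]
ft_force: [-0.7, 0.5, -2.9]
width: 31.8
grasp_force: 30.0
```

Request:
jog_arm --rows '{"tx": [0.007,0.007,0.007,0.007,0.007],"ty": [0.038,0.038,0.038,0.038,0.038],"tz": [0,0,0,0,0],"drx": [0,0,0,0,0],"dry": [0,0,0,0,0],"drz": [0,0,0,0,0]}'

```text
t: 9.88
ee_pos: [465.5, 75.1, 158.7]
orientation: [-0.264, -3.13, 0.0]
ft_force: [1.2, -0.7, -1.2]
width: 31.9
grasp_force: 30.0
```

Request:
jog_arm --rows '{"tx": [0.007,0.007,0.004,0,0],"ty": [0.038,0.038,0.006,0,0],"tz": [0,0,0,0,0],"drx": [0,0,0,0,0],"dry": [0,0,0,0,0],"drz": [0,0,-0.0255,0,0]}'

```text
t: 10.3
ee_pos: [461.7, 157.3, 158.6]
orientation: [-0.138, -3.137, 0.001]
ft_force: [0.5, 0.9, -3.1]
width: 31.9
grasp_force: 30.0
```

Run:
```python
from h import *
d=look("wrist","w4")
print(tool([463,157.1,43]),telemetry.get_obs()["orientation"])
for b in blobs(d,*BLUE): print('b',b.mean(0).round(),rect(cast(d,b,160)),rect(b))
```

```text
(array([ -1.2,   0.6, 115.7]), [[-0.996, 0.089, -0.001], [0.089, 0.996, -0.001], [0.001, -0.001, -1.0]]) [-1.40635307e-01 -3.13735300e+00  1.02931853e-03]
b [257. 310.] [510.61, 154.46, 34.9, 23.98, 84.94] [256.5, 313.0, 55.0, 32.0, 0.0]
b [257. 210.] [443.19, 160.56, 70.84, 31.37, -5.08] [257.0, 209.0, 118.0, 56.0, -90.0]
b [422.  95.] [388.27, 249.27, 29.31, 28.02, -80.42] [421.75, 95.25, 62.93, 53.74, -45.0]
```

View pics/w4.png

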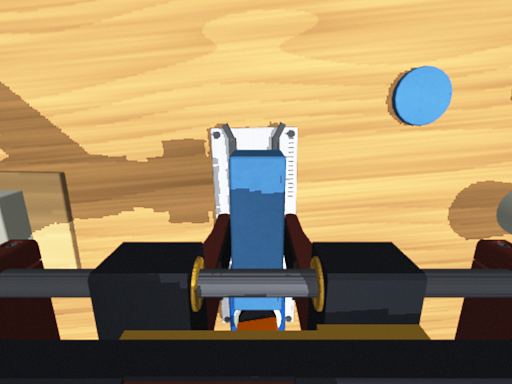

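The bar is held level and lined up over the channel (columns 230-284, rails visible at 230 and 282). I'll lower to just above the rails and check lateral alignment.

In the tool's units: 30 mm / 1000 = 0.03, 27 mm / 1000 = 0.027.

Request:
jog_arm --rows '{"tx": [-0.001,0,0,0,0],"ty": [0,0,0,0,0],"tz": [0.025,0.03,0.027,0.01,0],"drx": [0,0,0,0,0],"dry": [0,0,0,0,0],"drz": [0,0,0,0,0]}'

```text
t: 10.77
ee_pos: [461.8, 155.4, 65.1]
orientation: [-0.143, -3.133, 0.003]
ft_force: [0.0, -0.2, -2.1]
width: 31.8
grasp_force: 30.0
```

Request:
jog_arm --rows '{"tx": [0,0],"ty": [0,0],"tz": [0,0],"drx": [0,0],"dry": [0,0],"drz": [0,0]}'

```text
t: 10.93
ee_pos: [464.4, 157.0, 68.3]
orientation: [0.14, 3.137, 0.001]
ft_force: [-0.7, 0.5, -2.1]
width: 31.6
grasp_force: 30.0
```

Run:
```python
from h import *
d=look("wrist","w5")
cv2.imwrite("pics/w5c.png",cv2.resize(d["img"][90:230,180:340,::-1],None,fx=4,fy=4,interpolation=cv2.INTER_CUBIC))
print(tool([463,157.1,43]),telemetry.get_obs()["orientation"])
for b in blobs(d,*BLUE): print('b',b.mean(0).round(),rect(cast(d,b,72)),rect(b))
```

```text
(array([ 1.6, -0.2, 25.5]), [[-0.996, 0.089, 0.002], [0.089, 0.996, 0.001], [-0.002, 0.001, -1.0]]) [1.39261175e-01 3.13623288e+00 1.24861883e-03]
b [223. 322.] [515.77, 132.22, 11.81, 3.85, -12.21] [222.77, 321.53, 15.68, 6.07, -83.66]
b [289. 321.] [519.16, 173.84, 12.78, 4.16, 4.32] [289.0, 321.0, 17.1, 6.58, 80.54]
b [257. 303.] [504.08, 154.95, 29.73, 8.67, 84.8] [257.0, 303.0, 48.0, 12.0, 0.0]
b [257. 210.] [445.12, 160.25, 69.8, 30.81, -5.04] [257.0, 209.0, 118.0, 56.0, -90.0]
b [487.  82.] [389.11, 276.46, 39.79, 28.85, 8.78] [481.0, 80.5, 87.0, 60.0, -90.0]
```

View pics/w5c.png

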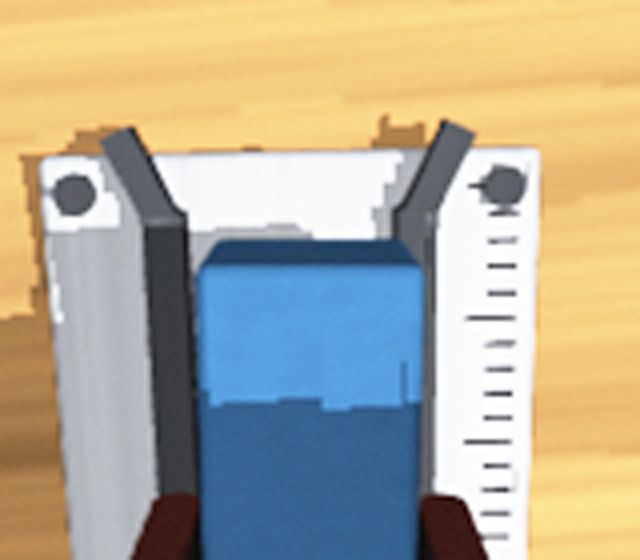

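The crop shows the rail inner edges at the flare corners, crop (184,215) and (395,215). The bar's top rear edge is at crop (200..422,265), with the bar slightly right of mid-channel. I'll compute the lateral offset.

Run:
```python
from h import *
d=load("w5")
f=lambda p:np.array(p)/4+[180-.375,90-.375]
u=np.array([np.cos(-.0858),np.sin(-.0858)]);v=np.array([-u[1],u[0]])
for nm,ps,z in(("rails",[(184,215),(395,215)],18),("bar",[(200,265),(422,265)],67.8),("bed",[(42,156),(540,150)],10)):
    P=cast(d,f(ps),z)[:,:2]; print(nm,P.round(1).tolist(),(P@u).round(1),"v",(P@v).round(1),"mid",(P@v).mean().round(2),"w",np.ptp(P@v).round(1))
print("tcp v",telemetry.get_obs()["ee_pos"][:2]@v)
```

```text
rails [[410.1, 140.8], [413.6, 178.6]] [396.6 396.7] v [175.4 213.4] mid 194.42 w 38.0
bar [[412.7, 148.3], [415.4, 178.3]] [398.5 398.6] v [183.1 213.3] mid 198.2 w 30.2
bed [[397.7, 114.9], [405.0, 206.7]] [386.4 385.8] v [148.6 240.7] mid 194.63 w 92.1
tcp v 196.4021131446315
```

Run:
```python
from h import *
for n in("w1","w2","top0"):
    d=load(n);hsv=cv2.cvtColor(d["img"],cv2.COLOR_RGB2HSV)
    rows=(range(15,190,5) if n!="top0" else range(195,262,4))
    L=[];Rr=[]
    for r in rows:
        s=hsv[r,:,1].astype(int);c=(256 if n!="top0" else 220)
        w=np.where((s<60))[0]; w=w[(w>c-60)&(w<c+60)]
        if len(w):L.append((w.min()-.5,r));Rr.append((w.max()+.5,r))
    out=[]
    for E in(L,Rr):
        P=cast(d,E,10)[:,:2]
        for k in range(4):
            p=np.polyfit(P[:,0],P[:,1],1);e=P[:,1]-np.polyval(p,P[:,0]);P=P[abs(e)<=max(1.,np.abs(e).std()*1.5)]
        out.append((p,len(P)))
        print(n,"slope",p[0].round(4),"y@420",np.polyval(p,420).round(2),"y@610",np.polyval(p,610).round(2),len(P))
    print(" mid@420",np.mean([np.polyval(p,420) for p,_ in out]).round(2),"mid@610",np.mean([np.polyval(p,610) for p,_ in out]).round(2))
```

```text
w1 slope -0.0711 y@420 112.14 y@610 98.63 35
w1 slope -0.0715 y@420 206.29 y@610 192.7 35
 mid@420 159.21 mid@610 145.67
w2 slope -0.0698 y@420 112.1 y@610 98.85 35
w2 slope -0.07 y@420 206.23 y@610 192.94 35
 mid@420 159.17 mid@610 145.89
top0 slope -0.0769 y@420 205.45 y@610 190.85 17
top0 slope -0.061 y@420 109.55 y@610 97.96 13
 mid@420 157.5 mid@610 144.4
```

Gauge yaw is actually -0.071 rad: the bed edges agree across two views and the width comes out at exactly 94 mm. The bar needs to shift about 2.6 mm and turn 0.018 rad. I'll correct that, then lower.

In the tool's units: -2.6 mm / 1000 = -0.0026, -0.018 rad / 3.1416 = -0.0057.

Request:
jog_arm --rows '{"tx": [0,0,0],"ty": [-0.0026,0,0],"tz": [0,0,0],"drx": [0,0,0],"dry": [0,0,0],"drz": [-0.0057,0,0]}'

```text
t: 11.23
ee_pos: [463.6, 154.7, 68.0]
orientation: [0.11, 3.138, 0.001]
ft_force: [-0.0, -1.1, -2.9]
width: 31.8
grasp_force: 30.0
```

Run:
```python
from h import *
d=look("wrist","w6")
cv2.imwrite("pics/w6c.png",cv2.resize(d["img"][90:230,180:340,::-1],None,fx=4,fy=4,interpolation=cv2.INTER_CUBIC))
```

Request:
jog_arm --rows '{"tx": [0,0],"ty": [0,0],"tz": [0.008,0],"drx": [0,0],"dry": [0,0],"drz": [0,0]}'

```text
t: 11.45
ee_pos: [462.8, 154.6, 58.3]
orientation: [-0.109, -3.139, 0.0]
ft_force: [0.3, -0.1, -2.8]
width: 31.9
grasp_force: 30.0
```

View pics/w6c.png

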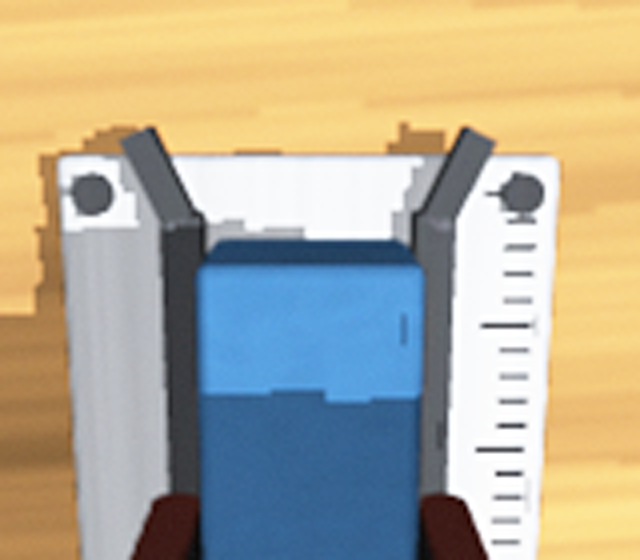

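The bar is now centred between the rails: rail edges at crop 203 and 415, bar at 199-422. Lowering the rest of the way.

In the tool's units: 5 mm / 1000 = 0.005.

Request:
jog_arm --rows '{"tx": [0,0,0,0],"ty": [0,0,0,0],"tz": [0.005,0.005,0,0],"drx": [0,0,0,0],"dry": [0,0,0,0],"drz": [0,0,0,0]}'

```text
t: 11.78
ee_pos: [462.8, 154.5, 48.6]
orientation: [-0.109, -3.139, 0.001]
ft_force: [-0.6, -0.3, -1.6]
width: 31.6
grasp_force: 30.0
```

Request:
jog_arm --rows '{"tx": [0,0,0,0],"ty": [0,0,0,0],"tz": [0.002,0.002,0,0],"drx": [0,0,0,0],"dry": [0,0,0,0],"drz": [0,0,0,0]}'

```text
t: 12.12
ee_pos: [463.2, 154.6, 45.1]
orientation: [-0.11, -3.14, 0.0]
ft_force: [0.7, 0.2, -1.7]
width: 31.8
grasp_force: 30.0
```

In the tool's units: 1.5 mm / 1000 = 0.0015, 0.8 mm / 1000 = 0.0008.

Request:
jog_arm --rows '{"tx": [0,0,0,0],"ty": [0,0,0,0],"tz": [0.0015,0.0008,0,0],"drx": [0,0,0,0],"dry": [0,0,0,0],"drz": [0,0,0,0]}'

```text
t: 12.45
ee_pos: [463.2, 154.6, 42.8]
orientation: [-0.11, -3.14, 0.0]
ft_force: [0.5, -0.3, -1.2]
width: 31.6
grasp_force: 30.0
```

Request:
jog_arm --rows '{"tx": [-0.005,-0.005,0],"ty": [0,0,0],"tz": [0,0,0],"drx": [0,0,0],"dry": [0,0,0],"drz": [0,0,0]}'

```text
t: 12.7
ee_pos: [474.9, 154.2, 43.1]
orientation: [0.11, 3.138, 0.001]
ft_force: [0.5, 0.1, -2.4]
width: 31.7
grasp_force: 30.0
```

In the tool's units: -4 mm / 1000 = -0.004, 0.5 mm / 1000 = 0.0005.

Request:
jog_arm --rows '{"tx": [-0.004,-0.004,-0.004,0],"ty": [0,0,0,0],"tz": [0.0005,0,0,0],"drx": [0,0,0,0],"dry": [0,0,0,0],"drz": [0,0,0,0]}'

```text
t: 13.03
ee_pos: [484.9, 152.9, 42.5]
orientation: [-0.11, -3.138, 0.001]
ft_force: [-4.2, -1.4, 5.2]
width: 31.9
grasp_force: 30.0
```

Request:
jog_arm --rows '{"tx": [-0.003,-0.003,0],"ty": [0,0,0],"tz": [0,0,0],"drx": [0,0,0],"dry": [0,0,0],"drz": [0,0,0]}'

```text
t: 13.28
ee_pos: [487.3, 152.4, 42.4]
orientation: [-0.11, -3.132, 0.002]
ft_force: [-15.3, 2.8, 16.2]
width: 32.3
grasp_force: 30.0
```

Request:
jog_arm --rows '{"tx": [-0.002,-0.002,0],"ty": [0,0,0],"tz": [0,0,0],"drx": [0,0,0],"dry": [0,0,0],"drz": [0,0,0]}'

```text
t: 13.53
ee_pos: [489.9, 152.0, 42.4]
orientation: [-0.109, -3.129, 0.003]
ft_force: [-18.3, 4.5, 19.8]
width: 31.4
grasp_force: 30.0
```

In the tool's units: -1.2 mm / 1000 = -0.0012.

Request:
jog_arm --rows '{"tx": [0,0,0],"ty": [0,0,0],"tz": [-0.0012,0,0],"drx": [0,0,0],"dry": [0,0,0],"drz": [0,0,0]}'

```text
t: 13.78
ee_pos: [492.2, 152.0, 42.8]
orientation: [-0.109, -3.134, 0.002]
ft_force: [-6.9, 2.0, -0.7]
width: 31.7
grasp_force: 30.0
```

Request:
jog_arm --rows '{"tx": [-0.002,-0.002,0,0],"ty": [0,0,0,0],"tz": [0,0,0,0],"drx": [0,0,0,0],"dry": [0,0,0,0],"drz": [0,0,0,0]}'

```text
t: 14.12
ee_pos: [496.0, 151.7, 42.7]
orientation: [-0.11, -3.133, 0.002]
ft_force: [-8.6, 2.0, 2.1]
width: 31.4
grasp_force: 30.0
```

In the tool's units: -1.5 mm / 1000 = -0.0015.

Request:
jog_arm --rows '{"tx": [-0.0015,0,0],"ty": [0,0,0],"tz": [0,0,0],"drx": [0,0,0],"dry": [0,0,0],"drz": [0,0,0]}'

```text
t: 14.37
ee_pos: [497.0, 151.6, 42.7]
orientation: [-0.11, -3.132, 0.003]
ft_force: [-9.8, 2.5, 2.4]
width: 31.6
grasp_force: 30.0
```

Request:
jog_arm --rows '{"tx": [-0.0015,0,0],"ty": [0,0,0],"tz": [0,0,0],"drx": [0,0,0],"dry": [0,0,0],"drz": [0,0,0]}'

```text
t: 14.62
ee_pos: [497.0, 151.6, 42.6]
orientation: [-0.11, -3.13, 0.003]
ft_force: [-14.6, 4.8, 4.6]
width: 31.9
grasp_force: 30.0
```

Request:
jog_arm --rows '{"tx": [-0.0015,0,0],"ty": [0,0,0],"tz": [0,0,0],"drx": [0,0,0],"dry": [0,0,0],"drz": [0,0,0]}'

```text
t: 14.87
ee_pos: [497.1, 151.4, 42.4]
orientation: [-0.11, -3.127, 0.004]
ft_force: [-18.5, 6.4, 8.6]
width: 31.9
grasp_force: 30.0
```

Request:
jog_arm --rows '{"tx": [-0.0005,0,0,0,0],"ty": [0.0006,0,0,0,0],"tz": [0,0,0,0,0],"drx": [0,0,0,0,0],"dry": [0,0,0,0,0],"drz": [0,0,0,0,0]}'

```text
t: 15.28
ee_pos: [497.2, 151.5, 42.4]
orientation: [-0.11, -3.126, 0.005]
ft_force: [-18.9, 2.4, 10.9]
width: 32.0
grasp_force: 30.0
```

Run:
```python
from h import *
d=look("wrist","w7")
cv2.imwrite("pics/w7c.png",cv2.resize(d["img"][60:340,150:370,::-1],None,fx=2.1,fy=2.1,interpolation=cv2.INTER_CUBIC))
```

```text
(no output)
```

View pics/w7c.png

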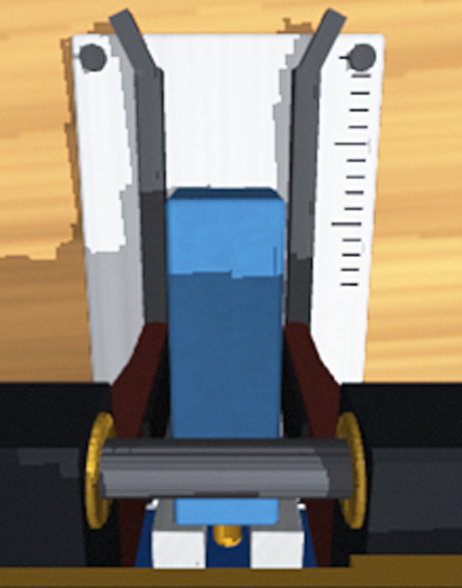

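The bar is straight in the channel with its front end (crop row 520) against the two white posts and the brass nose between them. As a check, its rear edge should lie 50 mm behind the gauge origin.

Run:
```python
from h import *
d=load("w7");f=lambda p:np.array(p)/2.1+[150,60]
u=np.array([np.cos(-.0707),np.sin(-.0707)]);v=np.array([-u[1],u[0]])
P=cast(d,f([(167,197),(284,197)]),41)[:,:2];R=cast(d,f([(162,70),(293,70)]),18)[:,:2]
print((P@u),(P@v),"flare",(R@u),(R@v),"knob",np.array([610.5,145.9])@u)
o=telemetry.get_obs();print(o["ft_force"],o["qvel"].round(4),o["grasp_force"],o["t"])
```

```text
[433.61904065 433.62877449] [172.80561322 203.36782548] flare [400.08578004 400.12812695] [169.87771596 207.35330259] knob 598.6683075733279
[-19.33947929   2.14435025  11.61883968] [ 0.0004  0.0008 -0.0021 -0.0006 -0.0013 -0.0002] 30.00073492527008 15.3333
```

In the tool's units: -0.7 mm / 1000 = -0.0007, -0.5 mm / 1000 = -0.0005.

Request:
jog_arm --rows '{"tx": [-0.0005,0,0,0,0],"ty": [0,0,0,0,0],"tz": [-0.0007,0,0,0,0],"drx": [0,0,0,0,0],"dry": [0,0,0,0,0],"drz": [0,0,0,0,0]}'

```text
t: 15.75
ee_pos: [497.2, 151.4, 42.5]
orientation: [-0.11, -3.125, 0.005]
ft_force: [-18.3, 4.2, 5.6]
width: 31.7
grasp_force: 30.0
```

Request:
jog_arm --rows '{"tx": [0,0,0,0,0],"ty": [0,0,0,0,0],"tz": [0,0,0,0,0],"drx": [0,0,0,0,0],"dry": [0,0,0,0,0],"drz": [0,0,0,0,0]}'

```text
t: 16.17
ee_pos: [497.2, 151.4, 42.5]
orientation: [-0.11, -3.125, 0.005]
ft_force: [-18.7, 3.7, 5.0]
width: 31.6
grasp_force: 30.0
```

```bash
python3 -c "
from workcell import ctrl, cams, telemetry;print(ctrl.close_job())"
```

```text
the job is handed in; nothing more can be done
None
```

I turned the knob to its end stop and handed the job in with the gripper still pressing the blue bar against the anvil at about 18 N. `close_job` returned no verdict, so the result is unconfirmed.

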